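# Slide the crock onto the cooling plate and hold the contact thermometer on its lid

### The job

Slide the squat flat-lidded crock over the worktop, never lifting or tipping it, until it stands wholly on the round dark cooling plate, and let go of it. Then take the contact thermometer from its holder and touch its sprung tip to the small raised disc on the crock's lid, the thermometer upright and the tip pressed about half way in, never hard; finish while still holding it there just so. Leave everything else on the worktop where it is.

Things in the scene. Friction and masses are not known exactly. Their poses are not given: they have to be found in the camera images.
- crock: Squat brown ceramic crock, flat dark lid fixed to it, one loose body of about 0.6 kg. Round: 100 mm across at its widest (30 mm up), 72 mm at the foot, lid 94 mm across with its top 60 mm up. Too wide to grasp; it slides. Origin: centre of its underside, z up; x points towards the small raised disc on the lid.
- crock_spot (a point): The marked spot: centre of the top face of a small plain steel disc, 22 mm across, raised 2.5 mm from the crock's lid, 26 mm off the lid's centre (in the crock's frame 26, 0, 62.5 mm). It turns with the crock.
- plate: Round dark stone cooling plate, 140 mm across, set flush in the steel worktop (no edge to bump against). Fixed. Origin: its centre at worktop level.
- probe: Loose contact thermometer, 0.1 kg, upright in its holder: square white handle 22 x 22 x 75 mm, below it a 10 mm round steel stem 40 mm long, then a sprung tip. Origin: centre of the handle's underside, 70 mm above the worktop while in the holder (handle 0 to +75 mm, stem to -40, tip to -60 mm); z along the probe towards the handle's top; x and y square to the handle's sides.
- probe_end (a point): The lower end of the probe's sprung tip, a 6 mm round steel pin: 60 mm below the probe's origin when the tip is out; it moves with the pin.
- tip (a joint): How far the sprung tip is pressed into the stem: 0 = fully out, 0.016 m = fully in. The spring pushes back with 0.6 N as it starts to move and 3.8 N fully in (200 N/m); past that it is rigid. About 2.2 N half way in.
- holder: Fixed aluminium probe holder, 76 x 76 mm, 70 mm tall: a top plate 10 mm thick on two side walls over a base. The plate has a 16 mm hole through which the probe's stem hangs while the handle's underside rests on the plate. Origin: centre of its underside. The probe lifts straight up out of it.
- steamer: Bystander: round lidded bamboo steamer basket, 176 mm across, 84 mm tall with its handle, loose. Origin: centre of its underside.
- shaker: Bystander: orange flip-top seasoning shaker, 44 mm across, 100 mm tall, loose. Origin: centre of its underside.
- tall_crock: Bystander: tall brown onggi crock with a knobbed lid, 120 mm across, 151 mm tall, loose. Origin: centre of its underside.
- chopsticks_side: Bystander: pair of 210 mm steel chopsticks on a white rest, 16 mm tall, on the left (+y) side of the worktop, loose. Origin: middle of the pair at worktop level; x along the sticks.
- chopsticks_far: Bystander: the same, on the far side of the worktop.
- jar: Bystander: amber glass jar with a steel cap, 70 mm across, 100 mm tall, loose. Origin: centre of its underside.
There are look-alikes about, which are no part of the job. What is shaped like the crock but red is not meant. Of the things that look like the probe, the smaller one is meant.

How it is judged (in metres and radians):
On the way, in this order (a step that is already met when the one before it is completed fails the run):
1. the crock stands wholly on the cooling plate, at rest and let go (horizontal distance between crock and plate below 0.02 m and linear speed of crock below 0.01 m/s and contact force between each of the arm, the fingers and crock below 0.3 N), for 0.2 s.
2. the thermometer is lifted clear of its holder in the gripper (height (world z) of probe_end above 0.085 m and contact force between the fingers and probe above 2 N), for 0.2 s.
At the end, for the whole second after the job is handed in: Crock centre within 20 mm of the plate centre, level, not touched by the fingers; the gripper holds the thermometer still and upright within 8 degrees, its tip within 10 mm of the disc centre, pressed in 3 to 14 mm at 1 to 3.7 N. All still so through the last second (horizontal distance between crock and plate below 0.02 m and contact force between the fingers and crock below 0.3 N and angle between crock's own z axis and vertical below 0.05 rad and contact force between the fingers and probe above 2 N and horizontal distance between probe_end and crock_spot below 0.01 m and distance between probe_end and crock_spot below 0.012 m and angle between probe's own z axis and vertical below 0.14 rad and contact force between probe and crock between 1 and 3.7 N and value of joint tip between 0.003 and 0.014 m and linear speed of each of probe, crock below 0.01 m/s); the arm keeps its last pose, push and grip.
It fails at once if the crock is lifted more than 8 mm (height (world z) of crock above 0.008 m).
It fails at once if the crock is tipped more than 10 degrees (angle between crock's own z axis and vertical above 0.175 rad).
It fails at once if the thermometer is pressed hard (over 10 N) on the crock (contact force between probe and crock above 10 N).
It fails at once if a bystander is moved by more than 20 mm (distance of any of steamer, shaker, tall_crock, chopsticks_side, chopsticks_far, jar from where it was at the start of the episode above 0.02 m).
It also fails if it takes over 51 s, if anything falls off the work surface, if the arm or the gripper's body presses on something with over 40 N, if the wrist force passes 120 N, or if a joint passes its speed limit or range.

### The arm

A 7-joint arm with a two-finger parallel gripper is mounted at the origin on the work surface. World frame = base frame: x ahead of the robot, y to its left, z up, the work surface at z = 0. Lengths are in m, angles in degrees, forces in N, time in s.
With the tool pointing down it reaches from about 0.35 to 0.9 m from the base axis. Payload 8.1 kg.
Tool frame: the origin (TCP) lies at the very end of the fingers, on their centre line; the grasp point (between the pads) lies 19 mm behind it; z points along the fingers, y is the direction in which the jaws open and shut (so a half turn about z gives the same grasp; the last joint's range is limited). The gripper opens to 92 mm and grips with 3 to 60 N. Pads are 19 mm wide; open, the fingers measure 130 mm over their backs; the gripper's body (75 mm by 190 mm) begins 47 mm behind the grasp point.
Start: joints at [62.705, 24.895, 1.432, 90.138, -0.665, 64.973, -4.303], TCP at [0.228, -0.582, 0.227] pointing down, gripper open.
Joint ranges: [-149.89, 149.89], [-25.12, 119.58], [-72.63, 75.52], [4.76, 147.25], [-75.54, 255.54], [6.69, 114.76], [-157.13, 157.13]. Speed limits (degrees/s): [127.2, 127.2, 172.46, 172.46, 180, 180, 180].

### API

Orientations are given as [roll, pitch, yaw] about the fixed x, y, z axes, in that order (R = Rz(yaw) Ry(pitch) Rx(roll)).
In Python, from rig import observe, camera, finish_job gives the robot as it stands.
- The arm moves only by the tool servo_tool, never from a script. Its argument "increments" is a list of rows, each a list of 7 numbers: the shift along the world's x, y, z in mm, then the turn, a rotation vector about the world's x, y, z in degrees, then the closure, from 0 (fully open) to 1 (shut). In form: [[tx, ty, tz, ax, ay, az, hand], ...]. A call has 1 to 8 rows; each row shifts and turns the commanded pose from where the row before left it; what a row does not reach is not made up. A row lasts 1/8 s, in which the tool goes at most 62.5 mm and 10.7 degrees, less where a joint would pass 70% of its speed; a pose out of reach is approached as far as the arm can. A call with a gripper value outside its range is refused whole. The fingers move at their own pace and stop on an object; the grip force is fixed at half the most. Time passes only in rows, so rows that do not move let the fingers close. It gives the time, the measured TCP pose, the force and the opening at its end, in the units of the state.
- observe(): the state, without advancing time (a new reading comes with each control period).
- camera(name): name is "scene" or "side" or "wrist"; returns a dict with "image" (480x640x3 uint8, blue, green, red), "fx", "fy", "cx", "cy" (pixels), "k1" (the pictures are not rectified: a ray, as slopes to the right and down, at radius r is drawn at 1 + k1 r^2 times it, then the intrinsics apply), "cam_to_world" (4x4, takes a point from camera to world coordinates); the wrist camera has in their place "tool_from_camera" (4x4, takes a point from camera to tool coordinates, whose origin is the TCP and whose axes are the flange's). Camera axes: x right, y down, z forward; pixel columns grow to the right and rows downward; lengths in m; the calibration is good to about 2 mm. A picture is of the moment at which its call begins: read the wrist's pose just before it. There is no depth.
- finish_job(): hands the job in, once; it reports no verdict.
The state is a dict: "t": time; "joint_pos": joint angles; "joint_vel": joint speeds; "effort": joint torques, N m; "ee_pos": TCP position; "tool_rot": TCP orientation; "ft_force": force on the tool from outside, world axes, zero at the start; "moment": the same for the moment, N m; "grip_width": finger opening in m.
Only numpy, scipy, OpenCV 4.12 (cv2) and the standard library are available. Lean on these libraries where they do the work, as an engineer would, in place of code of your own. Each camera call takes 0.05 s, during which the arm holds its last target. There are 200 camera calls.

## Working session

There is one attempt and no reset: what is moved stays moved. The work goes in short steps, Python scripts to look and compute and a tool call to move; the robot and the scene stay as the last step left them, time stands still between calls to the robot, and variables do not carry over. Pictures are saved under pics/ and viewed, about 8 in all and at most 12, crops included, and the job is handed in when it is done.

Besides the shell and the picture viewer there is one more tool, called after "Request:" as name([rows], argument=value, ...), one row to a line, values as JSON. servo_tool: Moves the arm, as the interface text tells. Its arguments: {"type":"object","properties":{"increments":{"type":"array","items":{"type":"array","items":{"type":"number"}}}},"required":["increments"]}

```bash
ls; mkdir -p pics
cat > h.py <<'E'
import numpy as np, cv2, json
from rig import observe, camera, finish_job
from scipy.spatial.transform import Rotation as R
def grab(name, fn):
    s=observe(); c=camera(name); cv2.imwrite('pics/%s.png'%fn,c['image'])
    if name=='wrist':
        T=np.eye(4); T[:3,:3]=R.from_euler('xyz',s['tool_rot'],degrees=True).as_matrix(); T[:3,3]=s['ee_pos']
        c['cam_to_world']=T@np.array(c['tool_from_camera'])
    np.savez('pics/%s.npz'%fn,**{k:v for k,v in c.items()}); return c
def load(fn): return dict(np.load('pics/%s.npz'%fn))
def ray(c,u,v):
    K=np.array([[c['fx'],0,c['cx']],[0,c['fy'],c['cy']],[0,0,1]],float)
    p=cv2.undistortPoints(np.array([[[u,v]]],float),K,np.array([float(c['k1']),0,0,0]))[0,0]
    M=np.array(c['cam_to_world']); d=M[:3,:3]@np.array([p[0],p[1],1]); return M[:3,3],d
def onz(c,u,v,z):
    o,d=ray(c,u,v); return o+d*(z-o[2])/d[2]
def proj(c,P):
    M=np.linalg.inv(np.array(c['cam_to_world'])); q=M[:3,:3]@np.array(P,float)+M[:3,3]; a=q[:2]/q[2]; a=a*(1+c['k1']*(a@a))
    return np.array([c['fx']*a[0]+c['cx'],c['fy']*a[1]+c['cy']])
E
python3 - <<'E'
from h import *
a=grab('scene','s0');b=grab('side','d0')
for c in(a,b): print(c['fx'],c['k1'],np.round(c['cam_to_world'],3).tolist())
print(observe())
E
```

```text
pics
592.9733513071814 -0.05795473108201157 [[-0.716, 0.365, -0.595, 1.455], [0.698, 0.397, -0.596, 0.912], [0.018, -0.842, -0.539, 0.899], [0.0, 0.0, 0.0, 1.0]]
525.0830243001625 -0.0934277052603484 [[-0.947, -0.219, 0.235, 0.22], [-0.321, 0.635, -0.702, 0.986], [0.004, -0.741, -0.672, 1.029], [0.0, 0.0, 0.0, 1.0]]
{'t': 0.1, 'joint_pos': array([62.70177571, 24.93346883,  1.43061876, 90.18375176, -0.66378378,
       64.97209169, -4.30504674]), 'joint_vel': array([ 0.0962851 , -0.11431403,  0.05468751, -0.10133158,  0.00240671,
        0.0156943 , -0.06546728]), 'effort': array([ 2.01355972e-03, -6.69130683e+01,  9.87266712e-01, -3.15150797e+01,
       -6.05274271e-02,  3.74198228e-02,  4.67561017e-05]), 'ee_pos': array([ 0.22803212, -0.58143176,  0.22601337]), 'tool_rot': array([-1.79919381e+02,  8.06700747e-03,  2.14141712e+01]), 'ft_force': array([-0.54397213,  0.14191097,  0.87803211]), 'moment': array([-0.01573024,  0.00542589, -0.00601174]), 'grip_width': 0.09162439159420427}
```

View pics/s0.png

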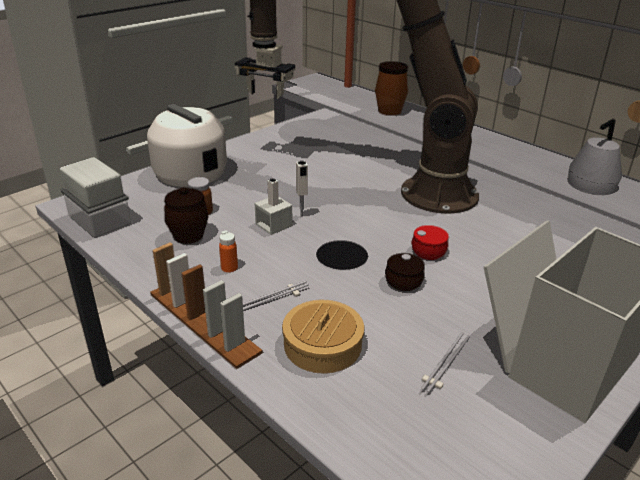

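View pics/d0.png

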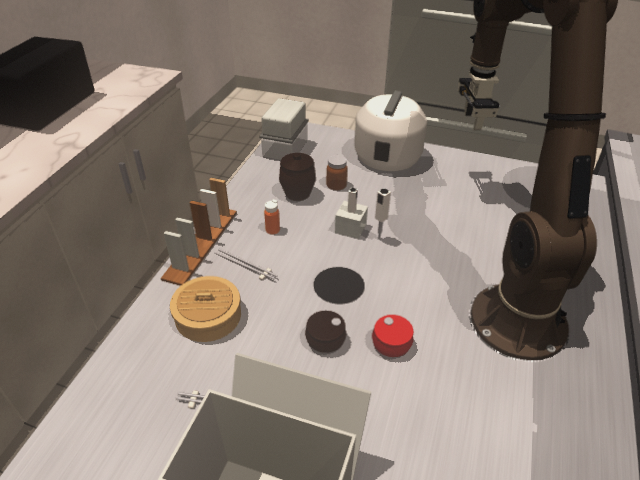

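Candidates in the scene view:
- Crock: the brown one at (405,272) fits. The red one at (430,242) is the look-alike.
- Probe: the small one in the holder at (273,190) fits. The larger one at (302,180) is the look-alike.
- Plate: (342,255).

In the side view these are crock (326,332), plate (339,285), and holder and probe (352,212). Next I'll measure these and confirm with one enlarged crop.

Run:
```python
from h import *
def tri(c1,p1,c2,p2):
    A=np.zeros((3,3));b=np.zeros(3);L=[]
    for c,p in((c1,p1),(c2,p2)):
        o,d=ray(c,*p);d=d/np.linalg.norm(d);P=np.eye(3)-np.outer(d,d);A+=P;b+=P@o;L.append((P,o))
    x=np.linalg.solve(A,b);return x,[np.linalg.norm(P@(x-o)) for P,o in L]
a=load('s0');b=load('d0')
def blob(c,u,v,r,f):
    im=c['image'].astype(int);m=f(im).astype(np.uint8);w=np.zeros_like(m);w[v-r:v+r,u-r:u+r]=1;m*=w
    n,l,s,ce=cv2.connectedComponentsWithStats(m);i=1+np.argmax(s[1:,4]);
    cn=max(cv2.findContours((l==i).astype(np.uint8),0,1)[0],key=cv2.contourArea)
    return s[i],ce[i],cn
dark=lambda im:im.max(2)<75
for n,c,p in(('s',a,(342,255)),('d',b,(339,285))):
    s,ce,cn=blob(c,*p,32,dark); 
    P=np.array([onz(c,u+0.0,v,0)[:2] for u,v in cn[:,0]]); (x,y),r=cv2.minEnclosingCircle((P*1000).astype(np.float32)); print('plate',n,s,np.round(onz(c,*cv2.fitEllipse(cn)[0],0),4),x,y,r)
C=[]
for n,c,p in(('s',a,(405,272)),('d',b,(326,332))):
    s,ce,cn=blob(c,*p,28,dark); h=cv2.convexHull(cn);M=cv2.moments(h);q=(M['m10']/M['m00'],M['m01']/M['m00']);C.append(q);print('crock',n,s,q,np.round(onz(c,*q,.03),4))
print(tri(a,C[0],b,C[1]))
# bright spot on lid
D=[]
for n,c,p in(('s',a,(406,257)),('d',b,(336,322))):
    s,ce,cn=blob(c,*p,9,lambda im:(im.min(2)>85));D.append(ce);print('spot',n,s,ce,np.round(onz(c,*ce,.0625),4))
# crops
def crop(c,u,v,r=50):return cv2.resize(c['image'][v-r:v+r,u-r:u+r],(400,400)[:2],interpolation=cv2.INTER_CUBIC)
A=cv2.hconcat([cv2.resize(crop(a,285,195),(300,300)),cv2.resize(crop(a,410,260),(300,300))]);B=cv2.hconcat([cv2.resize(crop(b,362,212),(300,300)),cv2.resize(crop(b,340,325),(300,300))])
cv2.imwrite('pics/crop1.png',cv2.vconcat([A,B]))
```

```text
plate s [ 316  241   52   29 1158] [ 0.478   0.0232 -0.    ] 475.7166748046875 21.174875259399414 69.3089828491211
plate d [ 314  268   50   35 1397] [0.4791 0.0276 0.    ] 479.6619567871094 25.152507781982422 67.60975646972656
crock s [ 385  246   48   47 1374] (407.58333333333326, 269.4873005877414) [0.4356 0.2115 0.03  ]
crock d [ 306  311   40   42 1267] (325.2955326460481, 331.49904543718975) [0.4561 0.2152 0.03  ]
(array([0.45301604, 0.22449825, 0.04409183]), [np.float64(0.0012569806930726908), np.float64(0.0012569806930728881)])
spot s [397 248  16   6  83] [404.38554217 250.21686747] [0.4134 0.1793 0.0625]
spot d [331 318  10   8  63] [335.65079365 321.26984127] [0.4347 0.2027 0.0625]
```

View pics/crop1.png

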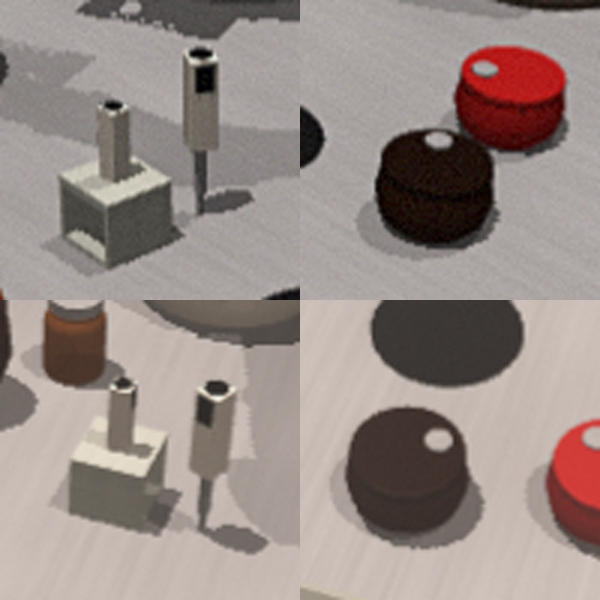

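Run:
```python
from h import *
a=load('s0');b=load('d0')
for n,z,p,q in(('crock',.03,(404.7,271.7),(325.7,331.7)),('spot',.0625,(406,256.7),(336.3,321.3)),('lid',.06,(404.7,261.7),(325.7,326.3)),('probetop',.145,(273,180),(353,189.3)),('bigtop',.17,(302,162.7),(384,191)),('steamer',.07,(323,325),(206,296)),('red',.06,(430,236),(393,329))):
    print(n,np.round(onz(a,*p,z),4),np.round(onz(b,*q,z),4))
print('holder corners scene',[np.round(onz(a,235+x/3,145+y/3,.07)[:2],3).tolist() for x,y in((60,178),(106,205),(171,183),(125,155))])
print('side',[np.round(onz(b,312+x/3,162+(y-300)/3,.07)[:2],3).tolist() for x,y in((72,452),(152,468),(167,431),(96,420))])
print('bigbase',onz(a,235+67,145+70.5,0),onz(b,312+(205)/3,162+230/3,0))
for n,P in (('probe side',[(112,445),(130,450)]),): print([np.round(onz(b,312+x/3,162+(y-300)/3,.07),3) for x,y in P])
```

```text
crock [0.4485 0.2125 0.03  ] [0.455  0.2155 0.03  ]
spot [0.4333 0.2005 0.0625] [0.4333 0.2023 0.0625]
lid [0.4499 0.21   0.06  ] [0.453  0.2231 0.06  ]
probetop [ 0.5102 -0.2175  0.145 ] [ 0.5145 -0.2151  0.145 ]
bigtop [ 0.411  -0.2063  0.17  ] [ 0.4223 -0.2019  0.17  ]
steamer [0.7724 0.2478 0.07  ] [0.7615 0.2364 0.07  ]
red [0.3066 0.1809 0.06  ] [0.2998 0.1798 0.06  ]
holder corners scene [[0.552, -0.25], [0.552, -0.182], [0.481, -0.172], [0.477, -0.242]]
side [[0.555, -0.187], [0.474, -0.189], [0.475, -0.251], [0.547, -0.245]]
bigbase [ 0.4150537  -0.20100407  0.        ] [ 0.41681873 -0.19640677  0.        ]
[array([ 0.521, -0.211,  0.07 ]), array([ 0.502, -0.209,  0.07 ])]
```

Crop confirms both picks: the small probe sits in the holder and the brown crock has its light disc. Estimates are crock (0.452, 0.215), plate (0.478, 0.024) and probe (0.512, -0.216). Next: check the leaning panel near the push start, and lift off.

Run:
```python
from h import *
a=load('s0');b=load('d0')
def tri(p1,p2):
    A=np.zeros((3,3));v=np.zeros(3)
    for c,p in((a,p1),(b,p2)):
        o,d=ray(c,*p);d=d/np.linalg.norm(d);P=np.eye(3)-np.outer(d,d);A+=P;v+=P@o
    return np.linalg.solve(A,v)
print(tri((487,268),(237,357)),tri((551,225),(368,395)))
print('cooker',tri((185,112),(393,103)))
print('sticks',onz(a,445,362,0),onz(b,195,398,0))
```

```text
[0.54694584 0.47603524 0.22616333] [0.29455684 0.48052965 0.22667082]
cooker [ 0.50021826 -0.65383266  0.21465633]
sticks [0.60861544 0.45533372 0.        ] [0.68002167 0.46901548 0.        ]
```

Request:
servo_tool([
  [0,20,30,0,0,5,0.4],
  [13,55,20,0,0,5,0.4],
  [13,55,0,0,0,5,0.4],
  [13,55,0,0,0,5,0.4],
  [13,55,0,0,0,5,0.4],
  [13,55,0,0,0,5,0.4],
  [13,55,0,0,0,5,0.4],
  [13,55,0,0,0,5,0.4],
])

```text
t: 1.1
ee_pos: [0.3191, -0.175, 0.2767]
tool_rot: [180.0, 0.0, 61.6]
ft_force: [1.2, -0.2, -0.8]
grip_width: 0.0554
```

Request:
servo_tool([
  [15,58,0,0,0,4.5,0.4],
  [15,58,0,0,0,4.5,0.4],
  [15,58,0,0,0,4.5,0.4],
  [15,58,0,0,0,4.5,0.4],
  [15,58,0,0,0,4.5,0.4],
  [15,58,0,0,0,4.5,0.4],
  [15,58,0,0,0,4.5,0.4],
  [15,58,0,0,0,4.5,0.4],
])

```text
t: 2.1
ee_pos: [0.4396, 0.2886, 0.2764]
tool_rot: [-180.0, 0.0, 97.5]
ft_force: [0.5, -0.3, 0.2]
grip_width: 0.0548
```

Run:
```python
from h import *
c=grab('wrist','w1'); print(np.round(c['cam_to_world'],3).tolist(),c['fx'],np.round(proj(c,[.452,.215,.06]),0),np.round(proj(c,[.478,.024,.0]),0))
```

```text
[[0.991, 0.127, 0.034, 0.432], [0.132, -0.958, -0.255, 0.358], [-0.0, 0.257, -0.966, 0.435], [0.0, 0.0, 0.0, 1.0]] 373.3860395549072 [320. 274.] [320. 389.]
```

View pics/w1.png

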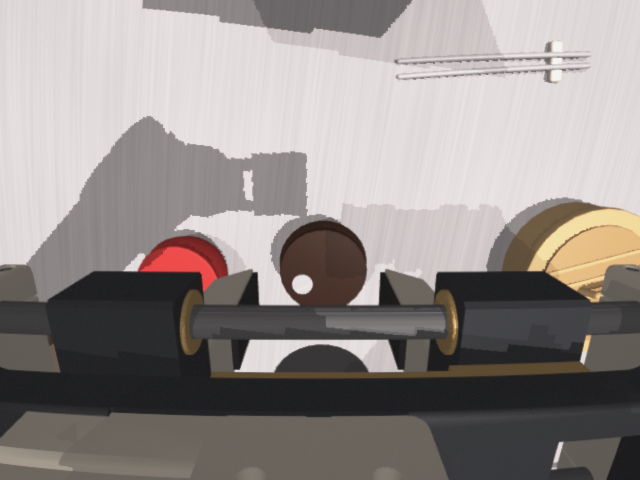

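Wrist view: the lid is centred at about u=323 with the disc at (302,284), so the crock is at about (0.455, 0.215). Fingers go down behind it.

Request:
servo_tool([
  [4,16,-50,0,0,0,0.4],
  [0,0,-50,0,0,0,0.4],
  [0,0,-50,0,0,0,0.4],
  [0,0,-50,0,0,0,0.4],
  [0,0,-45,0,0,0,0.4],
  [0,0,-17,0,0,0,0.4],
  [0,0,0,0,0,0,0.4],
])

```text
t: 3.02
ee_pos: [0.4428, 0.303, 0.0144]
tool_rot: [-179.9, 0.0, 97.4]
ft_force: [-0.2, -0.9, 0.6]
grip_width: 0.0554
```

Request:
servo_tool([
  [2,-15,0,0,0,0,0.4],
  [2,-13,0,0,0,0,0.4],
  [1,-10,0,0,0,0,0.4],
  [1,-8,0,0,0,0,0.4],
  [1,-10,0,0,0,0,0.4],
  [1.5,-12,0,0,0,0,0.4],
  [1.5,-12,0,0,0,0,0.4],
  [1.5,-12,0,0,0,0,0.4],
])

```text
t: 4.03
ee_pos: [0.4548, 0.2105, 0.0148]
tool_rot: [180.0, -0.0, 97.4]
ft_force: [-0.6, 5.6, 4.3]
grip_width: 0.055
```

Request:
servo_tool([
  [1.5,-12,0,0,0,0,0.4],
  [1.5,-12,0,0,0,0,0.4],
  [1.5,-12,0,0,0,0,0.4],
  [1.5,-12,0,0,0,0,0.4],
  [1.5,-12,0,0,0,0,0.4],
  [1.5,-12,0,0,0,0,0.4],
  [1.5,-12,0,0,0,0,0.4],
  [0.5,-6,0,0,0,0,0.4],
])

```text
t: 5.03
ee_pos: [0.4657, 0.1199, 0.0146]
tool_rot: [-180.0, 0.0, 97.4]
ft_force: [-0.7, 4.9, 3.2]
grip_width: 0.0547
```

Run:
```python
from h import *
print(observe()['ee_pos'])
a=grab('scene','s1');b=grab('side','d1')
o=lambda c,P:[int(round(v)) for v in proj(c,P)]
u,v=o(a,[.475,.06,.03]);x,y=o(b,[.475,.06,.03]);print(u,v,x,y)
f=lambda c,u,v:cv2.resize(c['image'][v-50:v+50,u-50:u+50],(400,400),interpolation=cv2.INTER_CUBIC)
cv2.imwrite('pics/crop2.png',cv2.hconcat([f(a,u,v),f(b,x,y)]))
```

```text
[0.46566956 0.11988684 0.01458049]
353 251 337 286
```

View pics/crop2.png

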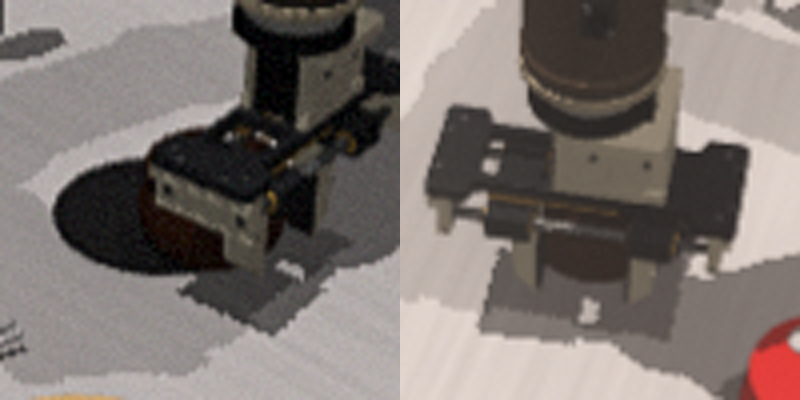

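The crock is cradled between the fingers and partly on the plate. I'll push the remaining ~45 mm, back off, rise, and check.

Request:
servo_tool([
  [1.2,-10,0,0,0,0,0.4],
  [1.2,-10,0,0,0,0,0.4],
  [1.2,-10,0,0,0,0,0.4],
  [1,-8,0,0,0,0,0.4],
  [0.6,-5,0,0,0,0,0.4],
  [0.2,-2,0,0,0,0,0.4],
  [0,0,0,0,0,0,0.4],
])

```text
t: 6.0
ee_pos: [0.471, 0.0759, 0.0147]
tool_rot: [-180.0, 0.0, 97.4]
ft_force: [-0.2, -0.5, -0.4]
grip_width: 0.0551
```

Request:
servo_tool([
  [-0.5,4,0,0,0,0,0.4],
  [-2,16,0,0,0,0,0.4],
  [-3,25,0,0,0,0,0.4],
  [0,10,40,0,0,0,0.4],
  [0,0,55,0,0,0,0.4],
  [0,0,55,0,0,0,0.4],
  [0,0,55,0,0,0,0.2],
  [0,0,0,0,0,0,0],
])

```text
t: 7.0
ee_pos: [0.4673, 0.1339, 0.2238]
tool_rot: [179.6, -0.1, 97.5]
ft_force: [0.6, -0.5, -1.1]
grip_width: 0.0706
```

Run:
```python
from h import *
print(observe()['ee_pos'])
a=grab('scene','s2');b=grab('side','d2');c=grab('wrist','w2')
o=lambda c,P:[int(round(v)) for v in proj(c,P)]
u,v=o(a,[.478,.024,.03]);x,y=o(b,[.478,.024,.03]);print(u,v,x,y)
f=lambda c,u,v:cv2.resize(c['image'][v-40:v+40,u-40:u+40],(400,400),interpolation=cv2.INTER_CUBIC)
cv2.imwrite('pics/crop3.png',cv2.hconcat([f(a,u,v),f(b,x,y)]))
```

```text
[0.46732215 0.13385089 0.22384367]
342 246 340 276
```

View pics/crop3.png

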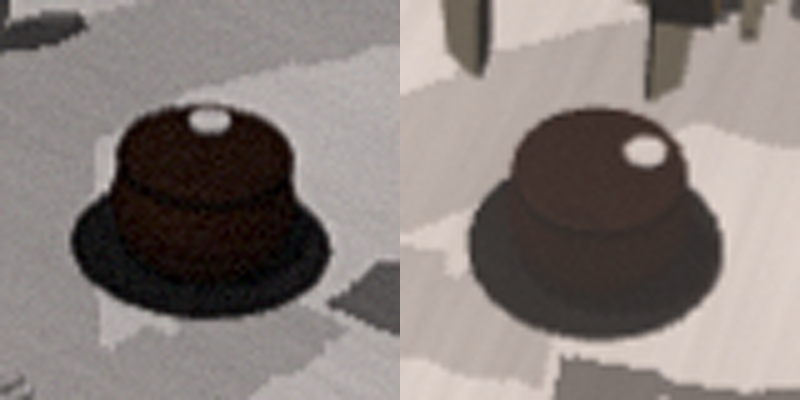

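The crock stands near the middle of the plate and is released. Disc seen at (344,230) in scene and (349,266) in side. Computing its position, then moving to the probe.

Run:
```python
from h import *
a=load('s2');b=load('d2')
for n,z,p,q in(('spot',.0625,(343.8,230.2),(349,266)),('lid',.06,(343.1,237),(339.9,270.2))):
    print(n,np.round(onz(a,*p,z),4),np.round(onz(b,*q,z),4))
```

```text
spot [0.4576 0.0082 0.0625] [0.4575 0.0101 0.0625]
lid [0.4804 0.0276 0.06  ] [0.4764 0.0307 0.06  ]
```

Request:
servo_tool([
  [5,-50,15,0,0,-9,0],
  [6,-50,15,0,0,-10,0],
  [6,-50,15,0,0,-10,0],
  [6,-50,0,0,0,-10,0],
  [6,-30,0,0,0,-10,0],
  [4,-10,0,0,0,-10,0],
  [3,0,0,0,0,-10,0],
  [0,0,0,0,0,-10,0],
])

```text
t: 8.15
ee_pos: [0.501, -0.1086, 0.2628]
tool_rot: [-179.9, 0.2, 18.1]
ft_force: [-0.5, 0.4, -0.1]
grip_width: 0.0919
```

Request:
servo_tool([
  [-20,-45,10,0,0,-10,0],
  [-20,-45,0,0,0,-8,0],
  [-10,-15,0,0,0,0,0],
  [0,0,0,0,0,0,0],
])

```text
t: 8.65
ee_pos: [0.4504, -0.2146, 0.2731]
tool_rot: [-180.0, 0.2, 0.3]
ft_force: [0.5, 0.8, 0.2]
grip_width: 0.0919
```

Run:
```python
from h import *
c=grab('wrist','w3'); print(observe()['ee_pos'],observe()['tool_rot'],np.round(proj(c,[.512,-.216,.145]),0),np.round(proj(c,[.512,-.216,.07]),0))
```

```text
[ 0.45122562 -0.21323595  0.27348371] [-1.79931282e+02  1.18389061e-01  4.01348024e-01] [322. 146.] [321. 144.]
```

View pics/w3.png

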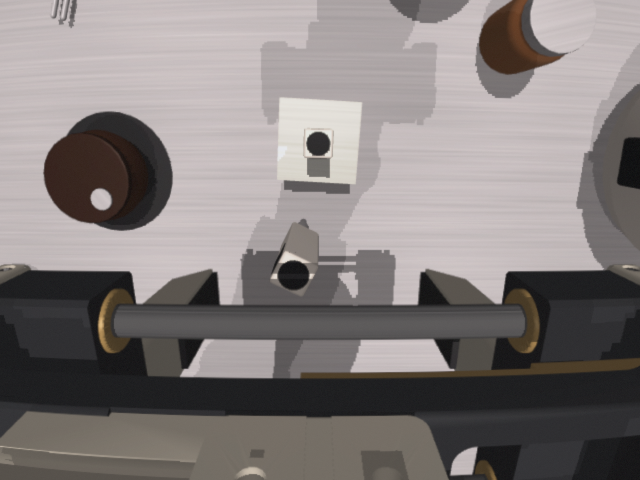

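Wrist view: probe top at (318,143) in the holder, the larger look-alike at (293,275), and the crock's disc at (101,199).

Run:
```python
from h import *
c=load('w3')
print('probe',onz(c,318,143,.145),'spot',onz(c,101,199,.0625),'big',onz(c,293,275,.175))
print([np.round(onz(c,u,v,.07),4) for u,v in((281,98),(361,102),(356,184),(277,178))])
print([np.round(onz(c,u,v,.145),4) for u,v in((304,129),(333,129),(332,158),(304,157))])
```

```text
probe [ 0.51451518 -0.21327337  0.145     ] spot [0.45754397 0.00952414 0.0625    ] big [ 0.42070851 -0.19554947  0.175     ]
[array([ 0.5535, -0.1787,  0.07  ]), array([ 0.5504, -0.2526,  0.07  ]), array([ 0.4742, -0.2502,  0.07  ]), array([ 0.4796, -0.1737,  0.07  ])]
[array([ 0.5247, -0.2028,  0.145 ]), array([ 0.5248, -0.2244,  0.145 ]), array([ 0.5035, -0.2239,  0.145 ]), array([ 0.5041, -0.2028,  0.145 ])]
```

Request:
servo_tool([
  [40,0,0,0,0,-2,0],
  [23,0,0,0,0,0,0],
  [0,0,-40,0,0,0,0],
  [0,0,-50,0,0,0,0],
  [0,0,-50,0,0,0,0],
  [0,0,-30,0,0,0,0],
  [0,0,-10,0,0,0,0],
  [0,0,0,0,0,0,0],
])

```text
t: 9.7
ee_pos: [0.5151, -0.2127, 0.0946]
tool_rot: [-180.0, 0.0, -1.5]
ft_force: [0.5, 0.5, 0.3]
grip_width: 0.0916
```

Request:
servo_tool([
  [0,0,0,0,0,0,0.4],
  [0,0,0,0,0,0,0.6],
  [0,0,0,0,0,0,0.8],
  [0,0,0,0,0,0,1],
  [0,0,0,0,0,0,1],
  [0,0,0,0,0,0,1],
  [0,0,0,0,0,0,1],
])

```text
t: 10.58
ee_pos: [0.5146, -0.2139, 0.0947]
tool_rot: [180.0, 0.0, -1.6]
ft_force: [-0.1, 0.5, -0.1]
grip_width: 0.0266
```

Request:
servo_tool([
  [0,0,0,0,0,0,1],
  [0,0,0,0,0,0,1],
  [0,0,0,0,0,0,1],
  [0,0,0,0,0,0,1],
])

```text
t: 11.08
ee_pos: [0.5146, -0.2139, 0.0947]
tool_rot: [180.0, 0.0, -1.6]
ft_force: [0.3, 0.0, -0.5]
grip_width: 0.0217
```

Request:
servo_tool([
  [0,0,10,0,0,0,1],
  [0,0,20,0,0,0,1],
  [0,0,30,0,0,0,1],
  [0,0,30,0,0,0,1],
  [0,0,30,0,0,0,1],
  [0,0,20,0,0,0,1],
  [0,0,0,0,0,0,1],
  [0,0,0,0,0,0,1],
])

```text
t: 12.08
ee_pos: [0.5141, -0.2138, 0.2341]
tool_rot: [-180.0, 0.1, -1.6]
ft_force: [0.0, -0.0, -1.7]
grip_width: 0.0222
```

Request:
servo_tool([
  [-6,25,0,0,0,0,1],
  [-6,30,0,0,0,0,1],
  [-7,30,0,0,0,0,1],
  [-8,30,0,0,0,0,1],
  [-8,30,0,0,0,0,1],
  [-8,30,0,0,0,0,1],
  [-8,28,0,0,0,0,1],
  [-6,20,0,0,0,0,1],
])

```text
t: 13.08
ee_pos: [0.4565, 0.0104, 0.2337]
tool_rot: [-180.0, 0.1, -1.5]
ft_force: [-0.6, -0.7, -1.2]
grip_width: 0.0224
```

Request:
servo_tool([
  [0,0,-20,0,0,0,1],
  [0,0,-20,0,0,0,1],
  [0,0,-20,0,0,0,1],
  [0,0,-10,0,0,0,1],
  [0,0,0,0,0,0,1],
  [0,0,0,0,0,0,1],
])

```text
t: 13.82
ee_pos: [0.4579, 0.0092, 0.1652]
tool_rot: [-180.0, -0.0, -1.6]
ft_force: [-0.6, -0.2, -1.0]
grip_width: 0.0218
```

Run:
```python
from h import *
print(observe()['ee_pos'],observe()['ft_force'],observe()['grip_width'])
a=grab('scene','s4');b=grab('side','d4');c=grab('wrist','w4')
o=lambda c,P:[int(round(v)) for v in proj(c,P)]
P=[.4575,.0095,.09]
f=lambda c,u,v:(print(u,v),cv2.resize(c['image'][v-40:v+40,u-40:u+40],(400,400),interpolation=cv2.INTER_CUBIC))[1]
cv2.imwrite('pics/crop4.png',cv2.hconcat([f(a,*o(a,P)),f(b,*o(b,P))]))
```

```text
[0.45790172 0.00923432 0.16517184] [-0.55077046 -0.21654346 -0.97215726] 0.02182664855378088
345 222
350 258
```

View pics/crop4.png

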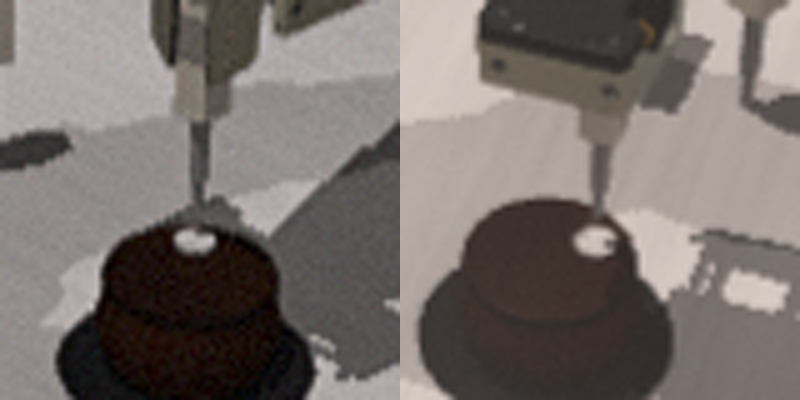

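Run:
```python
from h import *
a=load('s4');b=load('d4')
print(proj(a,[.4579,.0092,.0805]),proj(b,[.4579,.0092,.0805]))
for z in(.077,.0805,.084): print(z,onz(a,345,223.4,z),onz(b,349.8,261.6,z))
print('spot',onz(a,344.2,230.2,.0625),onz(b,349.2,266.2,.0625))
```

```text
[344.2605571  224.63693338] [349.26593359 260.81184617]
0.077 [0.4475824  0.00229667 0.077     ] [0.45660573 0.00804067 0.077     ]
0.0805 [0.45186848 0.00616946 0.0805    ] [0.45573764 0.01163389 0.0805    ]
0.084 [0.45615455 0.01004224 0.084     ] [0.45486955 0.01522711 0.084     ]
spot [0.45676293 0.00893082 0.0625    ] [0.4568008  0.01067306 0.0625    ]
```

Request:
servo_tool([
  [0,0,-8,0,0,0,1],
  [0,0,-6,0,0,0,1],
  [0,0,0,0,0,0,1],
  [0,0,0,0,0,0,1],
])

```text
t: 14.48
ee_pos: [0.4576, 0.0092, 0.1507]
tool_rot: [-180.0, 0.0, -1.6]
ft_force: [-0.1, -0.2, -1.3]
grip_width: 0.0218
```

Request:
servo_tool([
  [0,0,-2,0,0,0,1],
  [0,0,-2,0,0,0,1],
  [0,0,-2,0,0,0,1],
  [0,0,-2,0,0,0,1],
  [0,0,-2,0,0,0,1],
  [0,0,0,0,0,0,1],
  [0,0,0,0,0,0,1],
  [0,0,0,0,0,0,1],
])

```text
t: 15.48
ee_pos: [0.4577, 0.0091, 0.1408]
tool_rot: [180.0, -0.0, -1.6]
ft_force: [-0.0, -1.2, 0.8]
grip_width: 0.0219
```

Run:
```python
from h import *
print(observe()['ee_pos'],observe()['ft_force'],observe()['grip_width'])
F=[]
a=grab('scene','s5');b=grab('side','d5')
for i in range(12): camera('wrist'); F.append(observe()['ft_force'])
print(np.mean(F,0),np.std(F,0))
P=[.4575,.0095,.08]
def f(c):
    u,v=[int(round(x)) for x in proj(c,P)];print(u,v);return cv2.resize(c['image'][v-25:v+25,u-25:u+25],(400,400),interpolation=cv2.INTER_CUBIC)
cv2.imwrite('pics/crop5.png',cv2.hconcat([f(a),f(b)]))
```

```text
[0.45768901 0.00914812 0.14083343] [-0.02622342 -1.15409751  0.78230109] 0.021889655954544843
[ 0.42775304 -0.06087476  1.00293819] [0.55009101 0.66824721 0.22384259]
344 225
349 261
```

View pics/crop5.png

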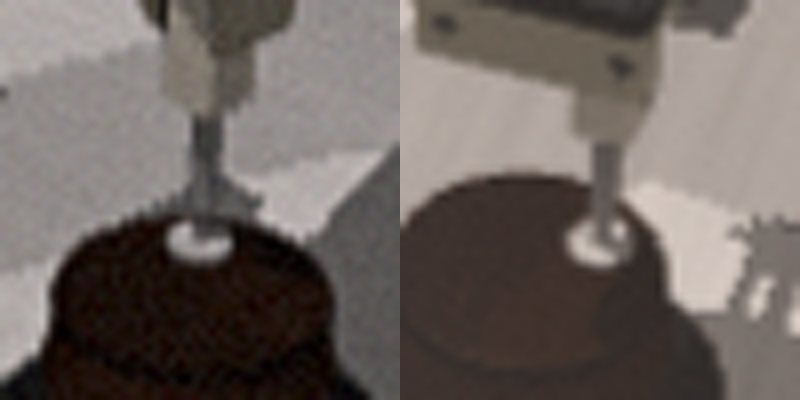

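The tip is on the disc with a spring load of about 2.0 N after allowing for the probe's weight. It sits some 3–4 mm towards -x of the disc centre, so I'll lift, shift, and set it down again.

Request:
servo_tool([
  [0,0,5,0,0,0,1],
  [0,0,6,0,0,0,1],
  [3,0.5,0,0,0,0,1],
  [0,0,0,0,0,0,1],
  [0,0,-2,0,0,0,1],
  [0,0,-2,0,0,0,1],
  [0,0,-2,0,0,0,1],
  [0,0,-2,0,0,0,1],
])

```text
t: 17.18
ee_pos: [0.4605, 0.0096, 0.1436]
tool_rot: [180.0, 0.0, -1.6]
ft_force: [-0.8, -0.4, -0.1]
grip_width: 0.022
```

Request:
servo_tool([
  [0,0,-2,0,0,0,1],
  [0,0,-2,0,0,0,1],
  [0,0,0,0,0,0,1],
  [0,0,0,0,0,0,1],
  [0,0,0,0,0,0,1],
  [0,0,0,0,0,0,1],
  [0,0,0,0,0,0,1],
  [0,0,0,0,0,0,1],
])

```text
t: 18.18
ee_pos: [0.4606, 0.0096, 0.1397]
tool_rot: [180.0, 0.0, -1.6]
ft_force: [-1.6, -0.2, 0.6]
grip_width: 0.0217
```

Run:
```python
from h import *
F=[]
a=grab('scene','s6');b=grab('side','d6')
for i in range(12): camera('wrist'); F.append(observe()['ft_force'])
print(observe()['ee_pos'],observe()['tool_rot'],observe()['grip_width'],np.mean(F,0))
P=[.4575,.0095,.07]
def f(c):
    u,v=[int(round(x)) for x in proj(c,P)];return cv2.resize(c['image'][v-25:v+25,u-25:u+25],(400,400),interpolation=cv2.INTER_CUBIC)
cv2.imwrite('pics/crop6.png',cv2.hconcat([f(a),f(b)]))
```

```text
[0.46063159 0.00963267 0.13975027] [ 1.79997741e+02 -3.19231302e-03 -1.58662434e+00] 0.021816618154762827 [-1.41182425 -0.2857043   1.14264542]
```

View pics/crop6.png

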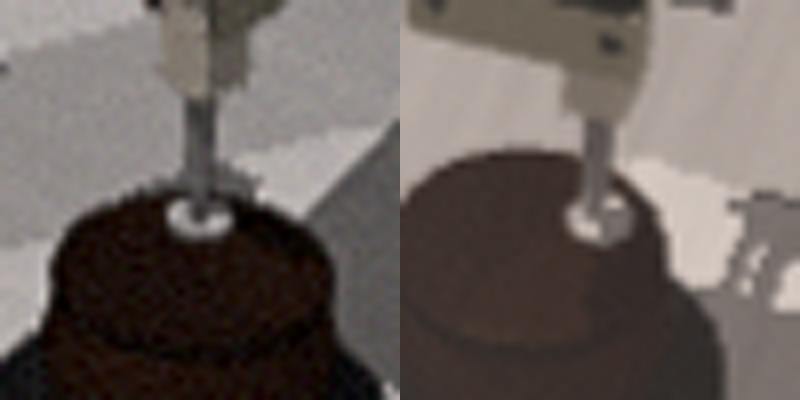

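Both views now show the tip at the disc's centre, with the probe upright and a load of about 2.1 N (7–8 mm pressed in). I'm handing in.

```bash
python3 -c "
from rig import *
print(finish_job())"
```

```text
the job is handed in; nothing more can be done
None
```

I slid the brown crock onto the cooling plate with the half-open fingers, let go of it and checked it. I then took the smaller thermometer from its holder and pressed its tip on the lid disc. After one correction of about 3 mm I handed the job in, still holding it there, at about 19 s of the 51 s allowed. The hand-in gives no verdict.

- **Crock:** the views before the thermometer was fetched put its centre about 5 mm from the plate centre. It was level and clear of the fingers.
- **Tip position:** both cameras show the tip near the disc centre, I judge within 2–3 mm.
- **Press and grip:** the wrist force was about 1.1 N upwards plus about 1.0 N of thermometer weight, so roughly 2.1 N on the disc. That is about 7–8 mm pressed in. The gripper is shut on the 22 mm handle and the tool is vertical.
- **Small disagreements:** the two cameras differed by 2–5 mm on some points, and the force readings had 0.2–0.7 N of noise. Both are within the tolerances.
- **Bystanders:** I did not re-measure them; the planned paths kept clear of them and I saw no sign of contact.

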